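Seat a paper-feed clutch on its stopper pin

ROBOT

A 6-joint arm with a two-finger parallel gripper is mounted at the origin on a cart in front of the work surface, level with it; the furniture and walls round the work are solid. World frame = base frame: x ahead of the robot, y to its left, z up, the work surface at z = 0. Lengths are in m, angles in rad, forces in N, time in s.
With the tool pointing down it reaches from about 0.275 to 1 m from the base axis. Payload 8.4 kg.
Tool frame: the origin (TCP) lies midway between the tips of the shut fingers; the grasp point (between the pads) lies 19 mm behind it; z points along the fingers, y is the line along which they close (so a half turn about z gives the same grasp; the last joint's range is limited). The gripper opens to 85 mm and grips with 20 to 120 N. Pads are 22 mm wide; open, the fingers measure 114 mm over their backs; the gripper's body (76 mm by 85 mm) begins 54 mm behind the grasp point. The pads swing forward as they close: fully open they stand 13 mm farther back than shut.
Start: joints at [1.301, 0.353, 1.633, -0, 1.155, -0.002], TCP at [0.165, 0.603, 0.231] pointing down, gripper open.
Joint ranges: [-2.63, 2.63], [-0.92, 2.1], [0.06, 2.66], [-1.3, 4.44], [0, 2.69], [-3.02, 3.02]. Speed limits (rad/s): [2.22, 2.22, 2.79, 3.14, 3.14, 3.14].

INTERFACE

Orientations are given as a unit quaternion [x, y, z, w].
In Python, from bench import arm, vision, workorder gives the robot as it stands.
- The arm moves only by the tool play_rows, never from a script. Its argument "series" is one flat list of numbers, 4 for each row, row after row: the shift along the world's x, y, z in cm, then the turn about the world's z in rad. A call has 1 to 5 rows; each row is the pose to reach, as a shift and turn from the pose commanded when the call began; what a row does not reach only later rows make up. A row lasts 1/12 s, in which the tool goes at most 41.7 mm and 7.16 degrees, less where a joint would pass 70% of its speed; a pose out of reach is approached as far as the arm can. A call with a gripper value outside its range is refused whole. "jaw" is the opening, from 0 (shut) to 1 (fully open), set as the call begins (left out, the last holds). The fingers move at their own pace and stop on an object; the grip force is fixed at half the most. Time passes only in rows, so rows that repeat a pose let the fingers close. It gives the time, the measured TCP pose, the force, the opening and the grip force at its end, in the units of the state.
- arm.observe(): the state, without advancing time (a new reading comes with each control period).
- vision.read_camera(name): name is "scene" or "top" or "wrist"; returns a dict with "frame" (384x512x3 uint8, blue, green, red), "vertical_fov" (degrees; the focal length in pixels is half the picture's height over the tangent of half this angle, whatever the lens; pixels are square), "cx", "cy" (the principal point, pixels), "k1" (the pictures are not rectified: a ray, as slopes to the right and down, at radius r is drawn at 1 + k1 r^2 times it, then the intrinsics apply), "extrinsics" (4x4, takes a point from camera to world coordinates). Camera axes: x right, y down, z forward; pixel columns grow to the right and rows downward; lengths in m; the calibration is good to about 2 mm. A picture is of the moment at which its call begins. There is no depth.
- workorder.sign_off(): hands the job in; it is judged then, once.
The state is a dict: "time_s": time; "q": joint angles; "joint_velocities": joint speeds; "joint_efforts": joint torques, N m; "eef_pos": TCP position; "tcp_rot": TCP orientation; "force": force on the tool from outside, world axes, zero at the start; "moment": the same for the moment, N m; "grip_width": opening from 0.0 (shut) to 1.0 (fully open); "gripper_force": force on a finger pad.
Only numpy, scipy, OpenCV 4.12 (cv2) and the standard library are available. Lean on these libraries where they do the work, as an engineer would, in place of code of your own. Each camera call takes 0.05 s, during which the arm holds its last target. There are 200 camera calls.

TASK

A copier's drive unit lies on its back on the worktop, and the round paper-feed clutch on its shaft is not yet home: it stands high because the notch in its rim is not over the stopper pin. Push the clutch round with a fingertip, for instance against the side of its connector socket, until the notch is over the pin, then press the clutch down until it is fully home with the pin in the notch. Do not pull the clutch up, do not force it down hard onto the pin, and leave the things lying about where they are.

Things in the scene. Friction and masses are not known exactly. Their poses are not given: they have to be found in the camera images.
- drive_unit: copier drive unit, fixed: steel sheet frame 130 mm (its x) by 180 mm (its y), face 15 mm above the worktop; origin under the frame's middle, z up. Motor can (43 mm across, top 49 mm high) at its x = +12, y = -58 mm; a steel shaft 10 mm thick, top 74 mm high, at x = +4, y = +40 mm carries the clutch. Flat gears under the clutch reach 27 mm high.
- pin_top (a point): top of the stopper pin: upright steel pin 9 mm thick with a domed head, top 37 mm above the worktop, on a small dark bracket; fixed 43 mm from the shaft's axis on the unit's -x side, under the clutch's rim. Its head guides the notch in from up to about 4 mm off.
- clutch_notch (a point): middle of the notch, at the flange's underside, 43 mm from the shaft's axis; its x axis points to the shaft, z up. The clutch: a dark flange 90 mm across, 8 mm thick, with a black can 72 mm across on it, top 22 mm above the flange's underside. Notch 13 mm wide, open outward, cut through from rim to can. Flange's underside: 38 mm above the worktop as found, 28 mm when home.
- clutch_socket (a point): middle of the top of the clutch's connector socket: white block fixed on the flange, 50 mm from the shaft's axis, 110 degrees clockwise (from above) of the notch; 16 mm wide along the rim, from 34 to 60 mm off the axis, top 23 mm above the flange's underside (61 mm above the worktop as found). Both flat sides are free to be pushed.
- clutch_face (a point): centre of the top face of the clutch's white output gear (32 mm across, 32 mm above the flange's underside), on the shaft's axis; the shaft's end sticks out 4 mm above it as found and 14 mm when the clutch is home. The gear slides on the shaft with the clutch but does not turn.
- clutch (a joint): angle of the clutch about the upright shaft, rad: 0 when the notch is over the pin, growing counter-clockwise seen from above. It starts between 0.5 and 1.3, so the clutch must be turned clockwise. It turns with a little friction (about 0.04 N m) and stays where it is left.
- clutch_hub (a joint): how far the clutch has been pressed down on the shaft, m: 0 as found, 0.010 fully home against a solid stop; negative if it is pulled up. A push fit: it takes about 6 N to slide, anywhere on its top, and stays where it is left. Off the pin it is blocked after 1 to 2 mm.
- clip_tub: bystander: round tub with a black lid, 55 mm across, 37 mm tall, left of the unit; origin at the centre of its underside
- staples_box: bystander: small carton 51 x 75 x 24 mm right of the unit; origin at the centre of its underside
- screwdriver: bystander: screwdriver 160 mm long lying on the worktop at the right
- sticky_pad: bystander: pad of sticky notes 76 x 76 x 14 mm at the left; origin at the centre of its underside

How it is judged:
On the way:
1. the clutch is turned until its notch is over the stopper pin (within 5 mm) (horizontal distance between clutch_notch and pin_top below 0.005 m).
At the end, for the whole second after the job is handed in: The clutch is pressed home (at least 8.5 of its 10 mm) with the pin in its notch (notch centre within 3.5 mm of the pin), and at rest (value of joint clutch_hub above 0.0085 m and horizontal distance between clutch_notch and pin_top below 0.0035 m and velocity of joint clutch_hub below 0.002 m/s and velocity of joint clutch between -0.05 and 0.05 rad/s); the robot touches nothing.
It fails at once if the clutch is lifted or pulled up the shaft by more than 4 mm (value of joint clutch_hub below -0.004 m).
It fails at once if the clutch is forced down onto the pin with more than 40 N (contact force between clutch and stopper above 40 N).
It fails at once if a bystander (clip tub, staples carton, screwdriver or sticky notes) is moved by more than 20 mm (distance of any of clip_tub, staples_box, screwdriver, sticky_pad from where it was at the start of the episode above 0.02 m).
It also fails if it takes over 45 s, if anything falls off the work surface, if the arm or the gripper's body presses on something with over 40 N, if the wrist force passes 120 N, or if a joint passes its speed limit or range.

## Working session

There is one attempt and no reset: what is moved stays moved. The work goes in short steps, Python scripts to look and compute and a tool call to move; the robot and the scene stay as the last step left them, time stands still between calls to the robot, and variables do not carry over. Pictures are saved under pics/ and viewed, at most 10 in all, crops included, and the job is handed in when it is done.

Besides the shell and the picture viewer there is one more tool, called after ">>>" by a JSON object that holds its "fn" and its "kwargs", one argument or row to a line. play_rows: Moves the arm, as the interface text tells. Its arguments: {"type":"object","properties":{"series":{"type":"array"},"jaw":{"type":"number"}},"required":["series"]}

```bash
mkdir -p pics; cat > h.py <<'E'
import numpy as np, cv2
from bench import arm, vision, workorder
def cam(n):
    c=vision.read_camera(n); c['f']=c['frame'].shape[0]/2/np.tan(np.radians(c['vertical_fov'])/2); return c
def ray(c,u,v):
    d=np.array([(u-c['cx'])/c['f'],(v-c['cy'])/c['f']]); s=d.copy()
    for _ in range(20): s=d/(1+c['k1']*(s@s))
    E=np.array(c['extrinsics']); return E[:3,3],E[:3,:3]@np.array([s[0],s[1],1])
def onz(c,u,v,z):
    o,d=ray(c,u,v); return o+d*(z-o[2])/d[2]
def proj(c,p):
    E=np.array(c['extrinsics']); q=E[:3,:3].T@(np.array(p)-E[:3,3]); s=q[:2]/q[2]; s=s*(1+c['k1']*(s@s)); return s*c['f']+[c['cx'],c['cy']]
E
python3 - <<'E'
from h import *
a=cam('top');b=cam('scene')
for n,c in(('top',a),('scene',b)):
    cv2.imwrite(f'pics/{n}0.png',c['frame']); print(n,c['f'],c['cx'],c['cy'],c['k1'],np.round(c['extrinsics'],3).tolist())
print(arm.observe())
E
```

```text
top 432.5595192045703 255.5954531709365 186.5377303813469 -0.11693783557425623 [[0.022, -0.984, 0.174, 0.249], [-1.0, -0.025, -0.012, 0.055], [0.016, -0.174, -0.985, 1.478], [0.0, 0.0, 0.0, 1.0]]
scene 445.72965986685585 255.24929898552494 191.33993848801134 -0.1116447889602474 [[0.748, -0.441, 0.496, -0.143], [-0.664, -0.489, 0.566, -0.68], [-0.007, -0.752, -0.659, 0.916], [0.0, 0.0, 0.0, 1.0]]
{'time_s': 0.1, 'q': array([ 1.30056969e+00,  3.53608996e-01,  1.63407782e+00,  1.88081383e-05,
        1.15521505e+00, -2.39178416e-03]), 'joint_velocities': array([-6.50912098e-04, -5.09080638e-04, -2.12597685e-03,  4.64809621e-05,
       -1.36679582e-03,  3.04697307e-04]), 'joint_efforts': array([-1.83245516e-03, -6.06361413e+01, -3.42819536e+01, -5.84434201e-05,
        4.04788821e-03,  9.50271840e-06]), 'eef_pos': array([0.16527306, 0.60229016, 0.23061023]), 'tcp_rot': array([ 1.33521247e-01,  9.91045735e-01, -6.47362937e-04, -9.74737910e-05]), 'force': array([-0.10467477, -0.63387462, -0.63359003]), 'moment': array([-0.03976335,  0.01810103,  0.01339328]), 'gripper_force': 0.0, 'grip_width': 1.0008554219830834}
```

View pics/top0.png

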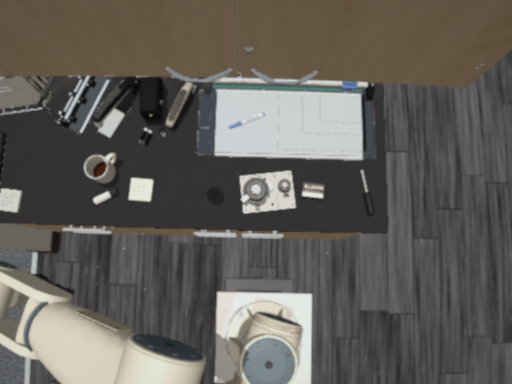

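View pics/scene0.png

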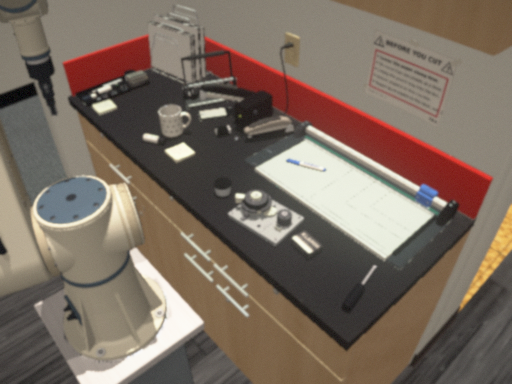

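The top view shows the unit around pixel (267,191), the clutch at (256,190) and the white socket at about (244,199), so the notch faces lower right. The scene view agrees, with the clutch at (256,203) and the tub at (223,187). I'll get coarse positions next, then take a wrist close-up.

```bash
python3 - <<'E'
from h import *
c=cam('top'); cv2.imwrite('pics/crop.png',cv2.resize(c['frame'][160:225,200:330],None,fx=6,fy=6,interpolation=cv2.INTER_CUBIC))
for u,v,z in((256,190,.07),(244,199,.061),(267,191,.015)): print(onz(c,u,v,z))
w=cam('wrist'); print(w['f'],np.round(w['extrinsics'],3).tolist())
E
```

```text
[0.48645693 0.03608764 0.07      ]
[0.45679596 0.07499628 0.061     ]
[ 0.49319088 -0.00243572  0.015     ]
341.72657070746124 [[0.265, 0.92, 0.287, 0.092], [0.964, -0.253, -0.08, 0.623], [-0.001, 0.298, -0.954, 0.374], [0.0, 0.0, 0.0, 1.0]]
```

View pics/crop.png

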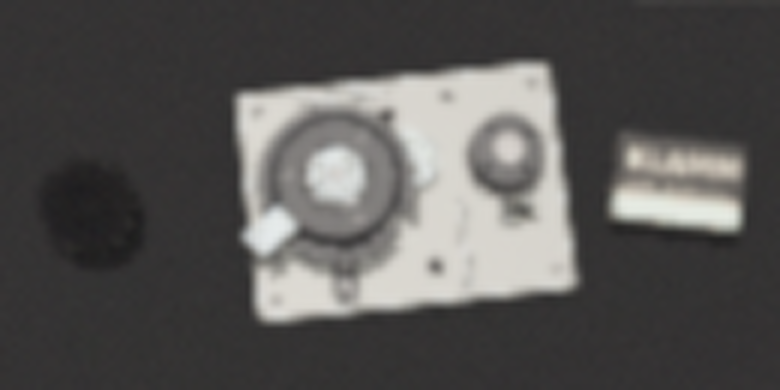

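The crop shows the clutch centred at (335,172), the white socket at lower left (270,232) and the pin bracket at (345,285). The notch is on the lower right. I'll move over it for a wrist view with the fingers shut.

>>> {"fn": "play_rows", "kwargs": {
  "series": [2,-3.5,0,-0.12,4,-7,0,-0.24,6,-10.5,0,-0.36,8,-14,0,-0.48,10,-17.5,0,-0.6],
  "jaw": 0
}}

```text
time_s: 0.62
eef_pos: [0.2657, 0.426, 0.2311]
tcp_rot: [0.423, 0.906, -0.0, 0.0]
force: [0.8, 0.2, -0.1]
grip_width: 0.299
gripper_force: 0.0
```

>>> {"fn": "play_rows", "kwargs": {
  "series": [2,-3.5,0,0,4,-7,0,0,6,-10.5,0,0,8,-14,0,0,10,-17.5,0,0]
}}

```text
time_s: 1.03
eef_pos: [0.3658, 0.2509, 0.2314]
tcp_rot: [0.42, 0.907, 0.0, 0.0]
force: [0.7, 0.3, 0.3]
grip_width: -0.002
gripper_force: 0.0
```

>>> {"fn": "play_rows", "kwargs": {
  "series": [2,-3.5,0,0,4,-7,0,0,6,-10.5,0,0,8,-14,0,0,10,-17.5,0,0]
}}

```text
time_s: 1.45
eef_pos: [0.4659, 0.0757, 0.2314]
tcp_rot: [0.42, 0.907, 0.0, 0.0]
force: [1.4, 0.3, -0.1]
grip_width: -0.003
gripper_force: 0.0
```

>>> {"fn": "play_rows", "kwargs": {
  "series": [1.5,-2.7,0,0,3.5,-5.5,-1,0,3.5,-5.5,-1,0,3.5,-5.5,-1,0]
}}

```text
time_s: 1.78
eef_pos: [0.5005, 0.0214, 0.2206]
tcp_rot: [0.422, 0.907, -0.0, -0.001]
force: [-0.8, 0.3, 0.2]
grip_width: -0.003
gripper_force: 0.0
```

```bash
python3 - <<'E'
from h import *
import pickle
c=cam('wrist'); pickle.dump(c,open('w.pkl','wb')); s=arm.observe(); print(s['time_s'],s['eef_pos'],s['tcp_rot'],s['q'],s['force'])
cv2.imwrite('pics/w1.png',c['frame']); print(proj(c,[.487,.037,.07]))
E
```

```text
1.8333 [0.49998847 0.02241031 0.22085586] [ 4.21222672e-01  9.06956986e-01 -1.54461138e-04 -6.79550074e-04] [ 4.15558728e-02  1.70874358e-01  1.90474193e+00  3.98061080e-04
  1.06732585e+00 -6.59846513e-01] [-0.78872869  0.13743018  0.28547437]
[254.28482496 150.47236029]
```

View pics/w1.png

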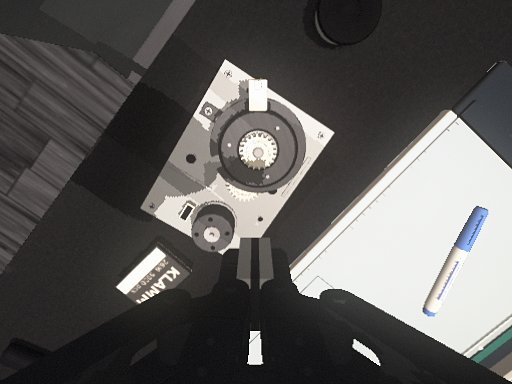

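The wrist view is clear. The shaft end is at (258,153), the socket at (258,97), the frame corners near (224,59), (334,131) and (141,208), and the pin bracket at (208,112).

```bash
python3 - <<'E'
from h import *
import pickle
c=pickle.load(open('w.pkl','rb')); g=cv2.cvtColor(c['frame'],cv2.COLOR_BGR2GRAY)
cn=cv2.cornerSubPix(g,np.float32([[224,59],[334,131],[141,208]]).reshape(-1,1,2),(5,5),(-1,-1),(3,50,.01)).reshape(-1,2); print(cn)
A,B,C=[onz(c,*p,.015)[:2] for p in cn]; ey=A-C; ex=B-A
print(np.linalg.norm(ex),np.linalg.norm(ey)); ty=np.degrees(np.arctan2(ey[1],ey[0]))-90; tx=np.degrees(np.arctan2(ex[1],ex[0])); print('yaw',ty,tx)
t=np.radians((ty*180+tx*130)/310); R=np.array([[np.cos(t),-np.sin(t)],[np.sin(t),np.cos(t)]])
O=(B+C)/2; print('axis from frame',O+R@[.004,.040])
def blob(x0,x1,y0,y1,th):
    m=np.zeros_like(g); m[y0:y1,x0:x1]=(g[y0:y1,x0:x1]>th)*255
    k=max(cv2.findContours(m,0,1)[0],key=cv2.contourArea); return m,k,cv2.minAreaRect(k)
m,k,r=blob(240,275,70,118,190); print('socket',r)
m2,k2,r2=blob(235,282,128,178,170); print('gear',r2)
ax=onz(c,*r2[0],.070)[:2]; so=onz(c,*r[0],.061)[:2]
axf=O+R@[.004,.040]
for a in(ax,axf):
    d=so-a; phi=np.degrees(np.arctan2(d[1],d[0])); print('axis',a,'socket',so,np.linalg.norm(d),'phi',phi,'clutch angle',phi+110-180-np.degrees(t))
print('pin',axf+R@[-.043,0],'px',proj(c,[*(axf+R@[-.043,0]),.037]))
im=cv2.resize(c['frame'][50:200,180:340],None,fx=5,fy=5,interpolation=cv2.INTER_CUBIC); cv2.imwrite('pics/w1c.png',im[:600])
E
```

```text
[[224.81305  58.65333]
 [334.21176 132.18593]
 [139.65315 207.65234]]
0.12923812764017834 0.1789804575379888
yaw 7.5716757847947065 7.554893633491725
axis from frame [0.48995815 0.03835776]
socket ((257.8550720214844, 88.44529724121094), (45.38410186767578, 29.027238845825195), 73.81079864501953)
gear ((258.1347351074219, 147.0880889892578), (37.15602111816406, 33.084129333496094), 14.743562698364258)
axis [0.48764393 0.04141096] socket [0.45623518 0.07824673] 0.04840850511952784 phi 130.45322786813398 clutch angle 52.88858975969214
axis [0.48995815 0.03835776] socket [0.45623518 0.07824673] 0.05223378506232125 phi 130.21187996839626 clutch angle 52.64724185995442
pin [0.44733238 0.03269704] px [219.12223684 120.455215  ]
```

View pics/w1c.png

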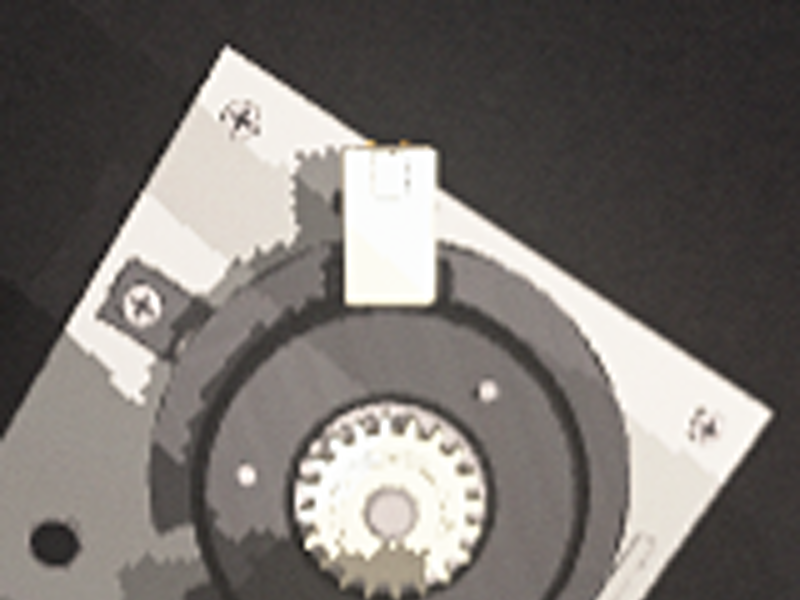

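The crop shows the socket top at (390,225), which is pixel (258,95), the shaft end at (390,515), which is (258,153), and the notch at about (170,500). My colour blobs had picked up bright frame, so I'm recomputing from these positions.

```bash
python3 - <<'E'
from h import *
import pickle
c=pickle.load(open('w.pkl','rb'))
ax=onz(c,258,153,.074)[:2]; so=onz(c,258,95,.061)[:2]; t=np.radians(7.56)
no=onz(c,180+168/5,50+497/5,.046)[:2]
for a in(ax,[.48996,.03836]):
    d=so-a; phi=np.degrees(np.arctan2(d[1],d[0])); n=no-a; pn=np.degrees(np.arctan2(n[1],n[0]))%360
    print(a,so,np.linalg.norm(d),phi,'clutch',phi-77.56,'notch',pn,np.linalg.norm(n),pn-187.56)
a=np.array([.4895,.0385])
def at(phi,r,off): # off = tangential CCW offset
    p=np.radians(phi); return a+r*np.array([np.cos(p),np.sin(p)])+off*np.array([-np.sin(p),np.cos(p)])
e=arm.observe()['eef_pos']; q=arm.observe()['tcp_rot']; print(e,'yaw y', np.degrees(np.arctan2(q[1]**2-q[0]**2,2*q[0]*q[1])))
for phi in(130,125,120,115,110,105,100,95,90,85,80,77.5): print(phi,np.round(100*(at(phi,.052,.024)-e[:2]),2), np.round(100*(at(phi,.052,.032)-e[:2]),2))
E
```

```text
[0.49036894 0.0379605 ] [0.45977681 0.0742548 ] 0.047467399474346604 130.12723198692672 clutch 52.567231986926714 notch 223.00215350549666 0.04146308195769984 35.44215350549666
[0.48996, 0.03836] [0.45977681 0.0742548 ] 0.04689841805175106 130.05978299158505 clutch 52.49978299158505 notch 223.7917390579445 0.04144041661328869 36.23173905794451
[0.49998847 0.02241031 0.22085586] yaw y 40.17637918363681
130 [-6.23  4.05] [-6.84  3.54]
125 [-6.    4.49] [-6.65  4.03]
120 [-5.73  4.91] [-6.42  4.51]
115 [-5.42  5.31] [-6.15  4.97]
110 [-5.08  5.67] [-5.83  5.4 ]
105 [-4.71  6.01] [-5.49  5.8 ]
100 [-4.32  6.31] [-5.1   6.17]
95 [-3.89  6.58] [-4.69  6.51]
90 [-3.45  6.81] [-4.25  6.81]
85 [-2.99  7.  ] [-3.78  7.07]
80 [-2.51  7.15] [-3.3   7.29]
77.5 [-2.27  7.21] [-3.05  7.38]
```

The axis is at (0.490, 0.038). The socket is at 130.1° and its target is 77.6°, a 52.5° clockwise turn. I'll descend behind the socket.

>>> {"fn": "play_rows", "kwargs": {
  "series": [-3.4,1.7,0,0,-6.9,3.5,0,0,-6.9,3.5,-4,0,-6.9,3.5,-8,0,-6.9,3.5,-12,0]
}}

```text
time_s: 2.25
eef_pos: [0.4313, 0.0593, 0.1018]
tcp_rot: [0.419, 0.908, 0.001, 0.002]
force: [1.4, -0.1, -0.7]
grip_width: -0.002
gripper_force: 0.0
```

>>> {"fn": "play_rows", "kwargs": {
  "series": [0,0,-2.5,0,0,0,-4.2,0,0,0,-4.9,0,0,0,-4.9,0]
}}

```text
time_s: 2.58
eef_pos: [0.43, 0.0585, 0.0514]
tcp_rot: [0.42, 0.908, -0.001, -0.001]
force: [-0.0, 0.2, 0.1]
grip_width: -0.001
gripper_force: 0.0
```

```bash
python3 - <<'E'
from h import *
c=cam('wrist'); s=arm.observe(); print(s['time_s'],s['eef_pos'],s['force'])
cv2.imwrite('pics/w2.png',c['frame'])
E
```

```text
2.6333 [0.43087114 0.05840851 0.05239468] [0.44517075 0.50726103 1.36665972]
```

View pics/w2.png

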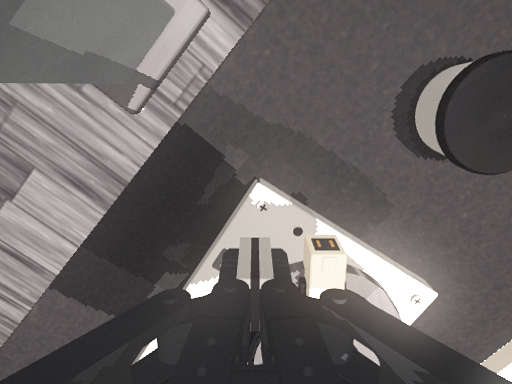

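The shut fingertip is at (255,258), about 14 mm thick, with the socket at (325,265) clear to its right. Now I'll work out the arc.

```bash
python3 - <<'E'
from h import *
a=np.array([.4900,.0381]); e=np.array([.4309,.0585])
def at(phi,r,off):
    p=np.radians(phi); return a+r*np.array([np.cos(p),np.sin(p)])+off*np.array([-np.sin(p),np.cos(p)])
prev=e
for i,phi in enumerate([130.1]+list(130.1-np.arange(1,16)*3.5)):
    p=at(phi,.052,.015)
    print(i,round(phi,1),'rel call base',np.round(100*(p-prev),2),'yaw',round(-np.radians(3.5)*(i and (i-1)%5+1),3))
    if i%5==0: prev=p
E
```

```text
0 130.1 rel call base [1.41 0.97] yaw -0.0
1 126.6 rel call base [0.19 0.27] yaw -0.061
2 123.1 rel call base [0.4  0.53] yaw -0.122
3 119.6 rel call base [0.62 0.77] yaw -0.183
4 116.1 rel call base [0.86 1.  ] yaw -0.244
5 112.6 rel call base [1.11 1.21] yaw -0.305
6 109.1 rel call base [0.26 0.2 ] yaw -0.061
7 105.6 rel call base [0.54 0.38] yaw -0.122
8 102.1 rel call base [0.83 0.55] yaw -0.183
9 98.6 rel call base [1.12 0.69] yaw -0.244
10 95.1 rel call base [1.43 0.82] yaw -0.305
11 91.6 rel call base [0.31 0.11] yaw -0.061
12 88.1 rel call base [0.63 0.2 ] yaw -0.122
13 84.6 rel call base [0.95 0.27] yaw -0.183
14 81.1 rel call base [1.28 0.32] yaw -0.244
15 77.6 rel call base [1.61 0.35] yaw -0.305
```

>>> {"fn": "play_rows", "kwargs": {
  "series": [0.5,0.35,0,0,1.0,0.7,0,0,1.4,0.97,0,0]
}}

```text
time_s: 2.88
eef_pos: [0.4468, 0.0681, 0.0535]
tcp_rot: [0.42, 0.907, 0.001, 0.001]
force: [-0.4, 0.4, 0.7]
grip_width: 0.001
gripper_force: 0.8
```

>>> {"fn": "play_rows", "kwargs": {
  "series": [0.19,0.27,0,-0.061,0.4,0.53,0,-0.122,0.62,0.77,0,-0.183,0.86,1.0,0,-0.244,1.11,1.21,0,-0.305]
}}

```text
time_s: 3.3
eef_pos: [0.4576, 0.0799, 0.0532]
tcp_rot: [0.555, 0.832, 0.001, 0.001]
force: [-1.7, -1.0, 1.6]
grip_width: 0.002
gripper_force: 0.7
```

>>> {"fn": "play_rows", "kwargs": {
  "series": [0.26,0.2,0,-0.061,0.54,0.38,0,-0.122,0.83,0.55,0,-0.183,1.12,0.69,0,-0.244,1.43,0.82,0,-0.305]
}}

```text
time_s: 3.72
eef_pos: [0.4717, 0.0881, 0.0531]
tcp_rot: [0.675, 0.738, 0.0, 0.0]
force: [-0.8, -0.8, 0.8]
grip_width: -0.001
gripper_force: 0.6
```

>>> {"fn": "play_rows", "kwargs": {
  "series": [0.31,0.11,0,-0.061,0.63,0.2,0,-0.122,0.95,0.27,0,-0.183,1.28,0.32,0,-0.244,1.28,0.32,0,-0.244]
}}

```text
time_s: 4.13
eef_pos: [0.4851, 0.0914, 0.0531]
tcp_rot: [0.759, 0.651, 0.001, 0.001]
force: [-0.3, -0.7, -0.4]
grip_width: -0.001
gripper_force: 0.2
```

```bash
python3 - <<'E'
from h import *
c=cam('wrist'); s=arm.observe(); print(s['time_s'],s['eef_pos'],s['force'],s['q'])
cv2.imwrite('pics/w3.png',c['frame'])
E
```

```text
4.1833 [0.48464465 0.0912826  0.05295867] [ 0.01574571 -1.19009889  1.01311128] [1.83120114e-01 4.07735044e-01 2.04909320e+00 1.55834048e-05
 6.83110436e-01 3.33058169e-01]
```

View pics/w3.png

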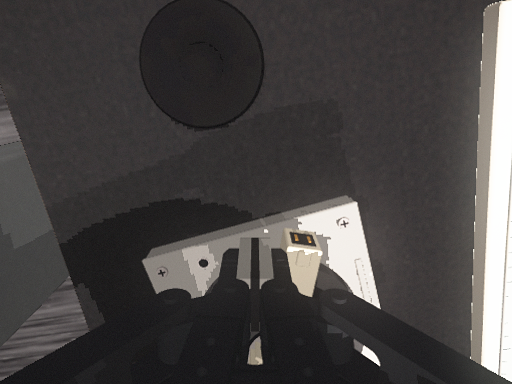

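The socket at (303,250) is now against the finger, so the clutch has turned. I'll back off, lift and measure from above.

>>> {"fn": "play_rows", "kwargs": {
  "series": [-0.8,0,0,0,-0.8,0,4,0,-0.8,0,8,0,-0.8,0,12,0,-0.8,0,16,0]
}}

```text
time_s: 4.6
eef_pos: [0.4744, 0.0909, 0.214]
tcp_rot: [0.758, 0.652, -0.0, -0.0]
force: [1.8, 0.9, -0.6]
grip_width: -0.006
gripper_force: 0.0
```

>>> {"fn": "play_rows", "kwargs": {
  "series": [1,-3.5,0.7,0,1,-7,0.7,0,1,-7,0.7,0,1,-7,0.7,0],
  "jaw": 0.19
}}

```text
time_s: 4.93
eef_pos: [0.485, 0.0198, 0.2196]
tcp_rot: [0.759, 0.651, 0.0, 0.0]
force: [-0.0, 0.2, 0.5]
grip_width: 0.19
gripper_force: 0.0
```

```bash
python3 - <<'E'
from h import *
import pickle
c=cam('wrist'); pickle.dump(c,open('w.pkl','wb')); s=arm.observe(); print(s['time_s'],s['eef_pos'],s['tcp_rot'])
u,v=proj(c,[.49,.038,.06]).astype(int); print(u,v)
x0,y0=max(u-80,0),max(v-75,0); print(x0,y0)
cv2.imwrite('pics/w4.png',cv2.resize(c['frame'][y0:y0+120,x0:x0+160],None,fx=5,fy=5,interpolation=cv2.INTER_CUBIC))
E
```

```text
4.9833 [0.48491239 0.02062259 0.21928948] [ 7.58632654e-01  6.51518587e-01  6.65801581e-05 -1.48308616e-04]
256 150
176 75
```

View pics/w4.png

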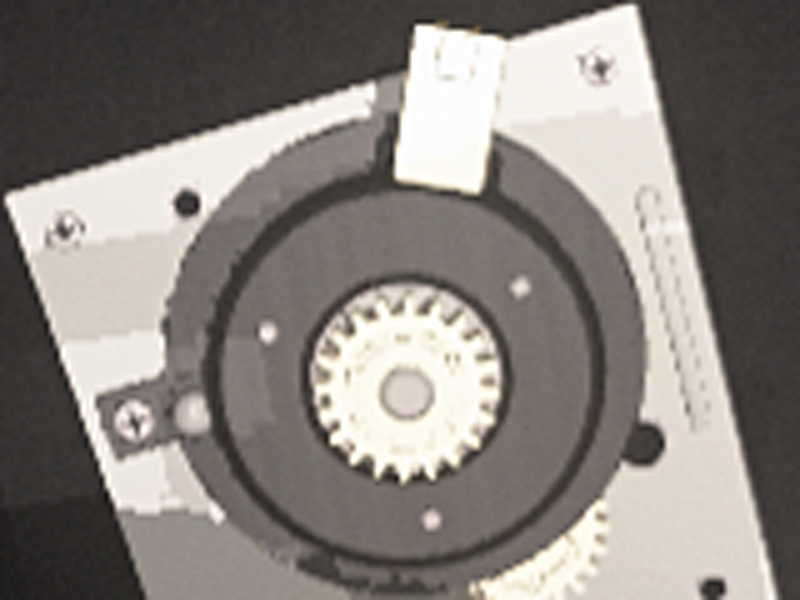

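The crop shows the pin head at (192,413) inside the notch, the socket top at (450,108) and the shaft at (405,392). I'll work out the remaining angle.

```bash
python3 - <<'E'
from h import *
import pickle
c=pickle.load(open('w.pkl','rb')); P=lambda u,v,z: onz(c,176+u/5,75+v/5,z)[:2]
an=lambda d: np.degrees(np.arctan2(d[1],d[0]))
a=P(405,392,.074); s=P(450,108,.061)-a; p=P(192,413,.037)-a
A=P(8,195,.015);B=P(637,5,.015);print('unit yaw',an(B-A))
print(a,'socket',an(s),np.linalg.norm(s),'pin',an(p)%360,np.linalg.norm(p),'clutch',an(s)+110-an(p)%360 if 0 else an(s)+110-an(p)%360)
im=cv2.resize(c['frame'][135:180,180:240],None,fx=12,fy=12,interpolation=cv2.INTER_CUBIC); cv2.imwrite('pics/w4n.png',cv2.convertScaleAbs(im,alpha=1.6))
E
```

```text
unit yaw 7.4115694003694275
[0.4900441  0.03828281] socket 71.88667257353714 0.0469512612436498 pin 186.91568970700723 0.04255505923266305 clutch -5.0290171334700915
```

View pics/w4n.png

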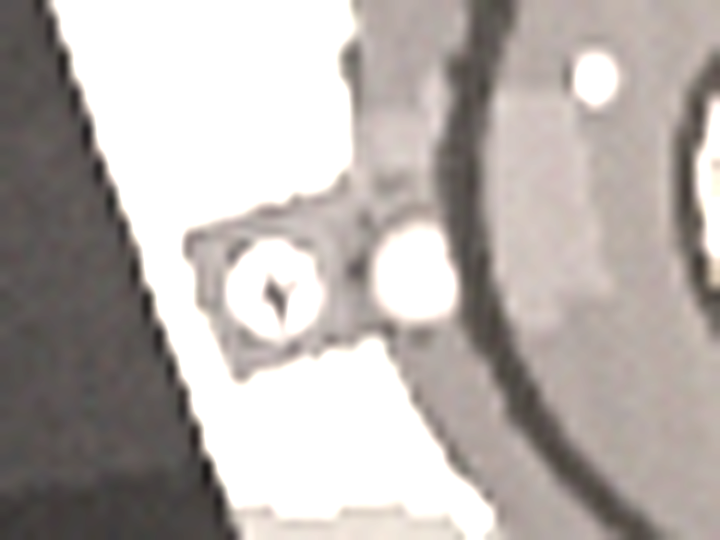

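The notch's outer corners are visible at about (355,180) and (385,340). I'll check them against the predicted corners for candidate angles.

```bash
python3 - <<'E'
from h import *
import pickle
c=pickle.load(open('w.pkl','rb')); a=np.array([.4900,.0382])
for z in(.046,.038):
  for u,v in((355,180),(385,340)):
    p=onz(c,180+u/12,135+v/12,z)[:2]-a; print(z,'corner',np.linalg.norm(p),np.degrees(np.arctan2(p[1],p[0]))%360-187.4)
s=[onz(c,176+u/5,75+v/5,.061)[:2]-a for u,v in((415,25),(507,35),(395,180),(485,192))]
for p in s: print('socket corner',np.linalg.norm(p),np.degrees(np.arctan2(p[1],p[0])))
e=(s[0]-s[2]+s[1]-s[3]); print('side dir',np.degrees(np.arctan2(e[1],e[0])))
E
```

```text
0.046 corner 0.04417336054378866 -13.202667112556185
0.046 corner 0.044846961477106054 3.417751582005536
0.038 corner 0.04533436655385718 -11.366023170952076
0.038 corner 0.04643712008301103 5.128434046893744
socket corner 0.059819748120252314 79.6562909963683
socket corner 0.06066333322836107 64.86291720983357
socket corner 0.034523172839747346 84.03362465472686
socket corner 0.03529360524730631 58.137776194267715
side dir 73.88257490157103
```

The notch corners confirm −4.9°, so the clutch overshot by about 3.7 mm. I'll nudge it back counter-clockwise from the socket's other side.

>>> {"fn": "play_rows", "kwargs": {
  "series": [2.5,2.9,0,-0.1,4.95,5.85,0,-0.1,4.95,5.85,-4,-0.1,4.95,5.85,-8,-0.1,4.95,5.85,-11,-0.1],
  "jaw": 0
}}

```text
time_s: 5.4
eef_pos: [0.5337, 0.0811, 0.1066]
tcp_rot: [0.789, 0.614, -0.001, -0.001]
force: [-0.8, 0.2, -0.7]
grip_width: -0.002
gripper_force: 0.0
```

>>> {"fn": "play_rows", "kwargs": {
  "series": [0,0,-3,0,0,0,-5,0,0,0,-5.6,0,0,0,-5.6,0]
}}

```text
time_s: 5.73
eef_pos: [0.5333, 0.0801, 0.0515]
tcp_rot: [0.79, 0.614, -0.002, -0.001]
force: [0.6, -0.0, -0.2]
grip_width: 0.003
gripper_force: 0.0
```

>>> {"fn": "play_rows", "kwargs": {
  "series": [-0.35,0.15,0,0,-0.7,0.3,0,0,-0.9,0.4,0,0,-1.1,0.5,0,0,-1.1,0.5,0,0]
}}

```text
time_s: 6.15
eef_pos: [0.5243, 0.0848, 0.0543]
tcp_rot: [0.79, 0.613, 0.001, 0.0]
force: [0.1, 0.3, 2.0]
grip_width: 0.003
gripper_force: 1.1
```

>>> {"fn": "play_rows", "kwargs": {
  "series": [-0.1,0.02,0,0,-0.17,0.03,0,0,-0.17,0.03,0,0]
}}

```text
time_s: 6.4
eef_pos: [0.5234, 0.085, 0.0539]
tcp_rot: [0.79, 0.613, 0.001, 0.0]
force: [1.4, 3.1, 4.1]
grip_width: -0.0
gripper_force: 2.0
```

>>> {"fn": "play_rows", "kwargs": {
  "series": [0.8,-0.2,0,0,0.8,-0.2,4,0,0.8,-0.2,8,0,0.8,-0.2,12,0,0.8,-0.2,16,0]
}}

```text
time_s: 6.82
eef_pos: [0.5299, 0.0821, 0.2144]
tcp_rot: [0.79, 0.613, -0.001, -0.0]
force: [0.8, -0.5, 0.3]
grip_width: -0.001
gripper_force: 0.0
```

>>> {"fn": "play_rows", "kwargs": {
  "series": [-2.2,-3.1,0.6,0,-4.4,-6.2,0.6,0,-4.4,-6.2,0.6,0,-4.4,-6.2,0.6,0],
  "jaw": 0.19
}}

```text
time_s: 7.15
eef_pos: [0.4854, 0.0192, 0.2193]
tcp_rot: [0.791, 0.612, -0.0, -0.0]
force: [0.3, 0.1, 0.1]
grip_width: 0.19
gripper_force: 0.0
```

```bash
python3 - <<'E'
from h import *
import pickle
c=cam('wrist'); pickle.dump(c,open('w.pkl','wb')); s=arm.observe(); print(s['time_s'],s['eef_pos'],s['tcp_rot'],s['grip_width'],s['force'])
u,v=proj(c,[.49,.038,.06]).astype(int); x0,y0=u-80,v-75; print(x0,y0)
cv2.imwrite('pics/w5.png',cv2.resize(c['frame'][y0:y0+120,x0:x0+160],None,fx=5,fy=5,interpolation=cv2.INTER_CUBIC))
E
```

```text
7.2 [0.48627113 0.01998249 0.21922052] [ 7.90538599e-01  6.12412180e-01 -1.95563583e-04 -8.25122438e-05] 0.19491765657665952 [ 0.50742739  0.54545284 -0.18511231]
174 74
```

View pics/w5.png

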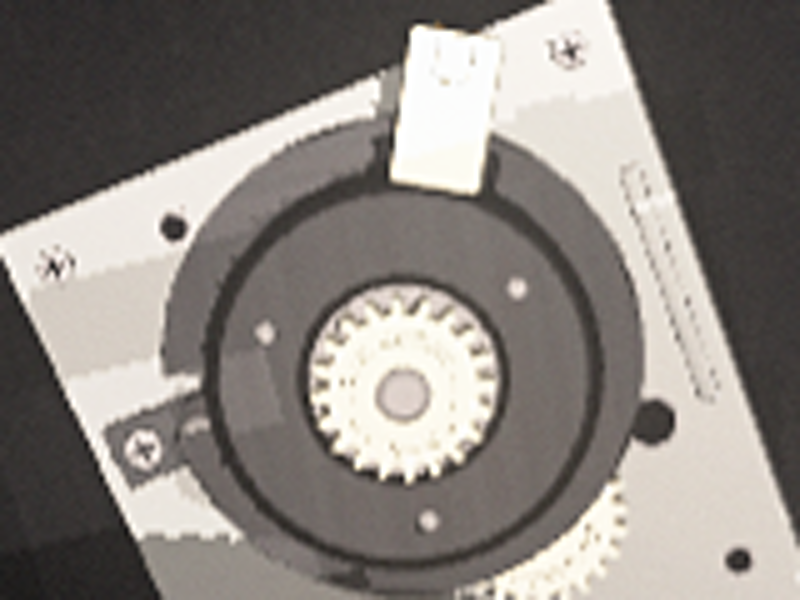

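The socket is at (447,110), the shaft at (403,393) and the pin near (195,430). Its lower part is now shadowed or covered, so I'll compute the angle.

```bash
python3 - <<'E'
from h import *
import pickle
c=pickle.load(open('w.pkl','rb')); P=lambda u,v,z: onz(c,174+u/5,74+v/5,z)[:2]
an=lambda d: np.degrees(np.arctan2(d[1],d[0]))
a=P(403,393,.074); print(a)
S=[P(u,v,.061) for u,v in((410,27),(498,38),(390,182),(480,193))]; m=sum(S)/4-a
print('socket',an(m),np.linalg.norm(m),'side',an(S[0]-S[2]+S[1]-S[3]))
print('unit',an(P(607,0,.015)-P(2,235,.015)))
a=np.array([.49,.0382])
for cl in (0,-5,-10):
  r=[]
  for s in(-1,1):
    t=np.radians(187.4+cl)+s*np.arcsin(6.5/45); q=proj(c,[*(a+.045*np.array([np.cos(t),np.sin(t)])),.046]); r.append(np.round((q-[174,74])*5))
  print(cl,r)
t=np.radians(187.4);print('pin',(proj(c,[*(a+.043*np.array([np.cos(t),np.sin(t)])),.037])-[174,74])*5)
s=np.radians
for cl in(0,-5,-10,5):
  t=np.radians(77.4+cl); print('socket at',cl,(proj(c,[*(a+.047*np.array([np.cos(t),np.sin(t)])),.061])-[174,74])*5)
E
```

```text
[0.49030928 0.03831727]
socket 66.77386502415563 0.04642518248667965 side 68.6344264441126
unit 5.893379219352988
0 [array([169., 421.]), array([198., 483.])]
-5 [array([165., 400.]), array([187., 465.])]
-10 [array([161., 380.]), array([178., 446.])]
pin [196.46353259 438.40438082]
socket at 0 [392.14639557 105.62864871]
socket at -5 [416.31571934 105.88006521]
socket at -10 [440.35652726 108.31731597]
socket at 5 [368.05959995 107.56547535]
```

The clutch is now about 10° past, so the single-sided nudge dragged it the wrong way. I'll cage the socket loosely between the open fingers instead and turn it back with the tool.

>>> {"fn": "play_rows", "kwargs": {
  "series": [1.2,3.2,0,-0.1,2.4,6.4,0,-0.15,2.4,6.4,-4,-0.15,2.4,6.4,-8,-0.15,2.4,6.4,-11,-0.15],
  "jaw": 0.35
}}

```text
time_s: 7.62
eef_pos: [0.5102, 0.0859, 0.1065]
tcp_rot: [0.833, 0.553, -0.001, -0.0]
force: [-0.7, -0.2, -1.5]
grip_width: 0.348
gripper_force: 0.0
```

>>> {"fn": "play_rows", "kwargs": {
  "series": [0,0,-2,0,0,0,-3,0,0,0,-3.5,0,0,0,-3.5,0]
}}

```text
time_s: 7.95
eef_pos: [0.5104, 0.085, 0.0735]
tcp_rot: [0.834, 0.552, -0.001, -0.0]
force: [-0.0, 0.1, 0.1]
grip_width: 0.351
gripper_force: 0.0
```

```bash
python3 - <<'E'
from h import *
c=cam('wrist'); s=arm.observe(); print(s['eef_pos'],s['tcp_rot'],s['force'],s['grip_width'])
a=np.array([.49,.0382])
E=np.array(c['extrinsics']);q=s['tcp_rot'];Y=np.array([2*q[0]*q[1],q[1]**2-q[0]**2])
print('y deg',np.degrees(np.arctan2(Y[1],Y[0])))
g=cv2.cvtColor(c['frame'],cv2.COLOR_BGR2GRAY)
print('pred socket px', proj(c,[*(a+.058*np.array([np.cos(np.radians(66.8)),np.sin(np.radians(66.8))])),.061]), 'tcp px',proj(c,s['eef_pos']))
for v in (235,245,255,265): print(v,g[v,190:330:4].tolist())
E
```

```text
[0.51099313 0.08502701 0.07450237] [8.33692397e-01 5.52229104e-01 5.08944937e-05 1.09019355e-05] [-0.30027003  0.65583637 -0.00486437] 0.3568301334451202
y deg -22.959852591029616
pred socket px [254.01017096 230.46369324] tcp px [255.70447938 255.82424874]
235 [78, 133, 137, 138, 136, 125, 105, 101, 106, 105, 106, 105, 99, 152, 153, 154, 154, 148, 232, 249, 140, 108, 108, 110, 113, 110, 111, 109, 108, 109, 105, 107, 105, 106, 106]
245 [135, 134, 134, 105, 86, 86, 89, 27, 35, 44, 53, 53, 54, 150, 151, 153, 154, 152, 152, 154, 76, 57, 48, 49, 51, 38, 98, 106, 109, 107, 105, 110, 106, 91, 106]
255 [26, 27, 29, 85, 83, 86, 28, 28, 31, 54, 51, 35, 32, 151, 151, 151, 151, 149, 150, 152, 51, 30, 58, 58, 57, 37, 39, 109, 108, 108, 36, 38, 38, 53, 108]
265 [29, 31, 87, 83, 85, 83, 29, 26, 30, 26, 29, 30, 29, 151, 149, 151, 149, 150, 150, 151, 38, 32, 33, 32, 30, 32, 32, 24, 104, 106, 101, 37, 47, 53, 67]
```

The socket spans columns 240–270, centred between the fingers at 255.7. I'll lower, close loosely and rotate +10.5° about the axis.

>>> {"fn": "play_rows", "kwargs": {
  "series": [0,0,-1.2,0,0,0,-2.4,0,0,0,-2.4,0]
}}

```text
time_s: 8.25
eef_pos: [0.5106, 0.0848, 0.0503]
tcp_rot: [0.834, 0.552, 0.0, 0.0]
force: [-0.5, 0.2, -0.0]
grip_width: 0.35
gripper_force: 0.0
```

>>> {"fn": "play_rows", "kwargs": {
  "series": [0,0,0,0,0,0,0,0,0,0,0,0],
  "jaw": 0.23
}}

```text
time_s: 8.5
eef_pos: [0.5113, 0.0848, 0.0515]
tcp_rot: [0.834, 0.552, 0.001, 0.0]
force: [0.2, 0.3, -0.3]
grip_width: 0.233
gripper_force: 0.0
```

>>> {"fn": "play_rows", "kwargs": {
  "series": [-0.24,0.09,0,0.047,-0.47,0.17,0,0.093,-0.71,0.24,0,0.14,-0.94,0.3,0,0.185,-0.94,0.3,0,0.185]
}}

```text
time_s: 8.92
eef_pos: [0.5014, 0.0879, 0.0511]
tcp_rot: [0.779, 0.628, 0.001, 0.0]
force: [1.1, -0.0, 0.5]
grip_width: 0.231
gripper_force: 0.0
```

```bash
cat > m.py <<'E'
from h import *
c=cam('wrist'); s=arm.observe(); print(s['time_s'],s['eef_pos'],s['tcp_rot'],s['force'],s['grip_width'])
g=cv2.cvtColor(c['frame'],cv2.COLOR_BGR2GRAY); q=s['tcp_rot']
print('y deg',np.degrees(np.arctan2(q[1]**2-q[0]**2,2*q[0]*q[1])),'tcp px',proj(c,s['eef_pos']))
d=s['eef_pos'][:2]-[.49,.0382]; print('tool polar',np.linalg.norm(d),np.degrees(np.arctan2(d[1],d[0])))
for v in (240,250,260): print(v,g[v,190:330:4].tolist())
E
python3 m.py
```

```text
8.9667 [0.50137583 0.08783439 0.05100198] [7.79411234e-01 6.26512420e-01 4.93622008e-04 2.68737154e-04] [-0.13578209  0.19669939 -0.34042927] 0.23153213605946568
y deg -12.413422693801632 tcp px [254.48948489 255.24693105]
tool polar 0.05092133609186417 77.09118415395979
240 [77, 83, 96, 100, 103, 103, 104, 84, 84, 86, 28, 105, 103, 111, 92, 31, 33, 30, 28, 133, 28, 145, 40, 108, 104, 109, 108, 109, 107, 107, 109, 105, 108, 108, 107]
250 [134, 133, 135, 143, 26, 24, 28, 87, 86, 89, 31, 101, 103, 143, 152, 154, 134, 135, 134, 150, 251, 252, 36, 39, 107, 109, 112, 42, 44, 86, 107, 109, 110, 110, 112]
260 [136, 133, 46, 35, 31, 33, 85, 86, 85, 28, 30, 47, 44, 146, 148, 151, 151, 153, 153, 151, 153, 153, 33, 38, 105, 107, 110, 45, 44, 46, 54, 108, 109, 107, 106]
```

The caged socket followed and sits about 1.3 mm to the clockwise side. I'll turn it slightly more, open, lift straight up and verify.

>>> {"fn": "play_rows", "kwargs": {
  "series": [-0.15,0.03,0,0.03,-0.15,0.03,0,0.03]
}}

```text
time_s: 9.13
eef_pos: [0.4999, 0.0881, 0.0508]
tcp_rot: [0.77, 0.638, 0.0, 0.0]
force: [0.0, 0.6, 0.2]
grip_width: 0.23
gripper_force: 0.2
```

>>> {"fn": "play_rows", "kwargs": {
  "series": [0.08,0,0,0,0.08,0,0,0,0.08,0,0,0],
  "jaw": 0.35
}}

```text
time_s: 9.38
eef_pos: [0.5004, 0.088, 0.0503]
tcp_rot: [0.77, 0.638, -0.0, -0.0]
force: [-1.2, 0.3, -0.4]
grip_width: 0.348
gripper_force: 0.0
```

>>> {"fn": "play_rows", "kwargs": {
  "series": [0,0,2,0,0,0,6,0,0,0,10,0,0,0,14,0,0,0,17,0]
}}

```text
time_s: 9.8
eef_pos: [0.5008, 0.0881, 0.2235]
tcp_rot: [0.77, 0.638, 0.001, 0.001]
force: [1.2, 0.8, 0.5]
grip_width: 0.35
gripper_force: 0.0
```

>>> {"fn": "play_rows", "kwargs": {
  "series": [-0.7,-3.4,0,0,-1.5,-6.8,0,0,-1.5,-6.8,0,0,-1.5,-6.8,0,0],
  "jaw": 0.2
}}

```text
time_s: 10.13
eef_pos: [0.4849, 0.0188, 0.2205]
tcp_rot: [0.771, 0.637, 0.0, 0.0]
force: [0.7, -0.1, -0.6]
grip_width: 0.201
gripper_force: 0.0
```

```bash
python3 - <<'E'
from h import *
c=cam('wrist'); s=arm.observe(); print(s['time_s'],s['eef_pos'],s['tcp_rot'],s['force'],s['grip_width'])
a=np.array([.49,.0382]); g=cv2.cvtColor(c['frame'],cv2.COLOR_BGR2GRAY)
def polar(r,cl,z): t=np.radians(cl); return proj(c,[*(a+r*np.array([np.cos(t),np.sin(t)])),z])
samp=lambda r,t,z: int(cv2.getRectSubPix(g,(1,1),tuple(map(float,polar(r,t,z))))[0,0])
th=np.arange(57,98,1.0)
for r in(.040,.043,.050): print('socket r',r,[(int(t),samp(r,t,.061)) for t in th if 1][::1])
print('notch r44.5 z46',[(k,samp(.0435,187.4+k,.046)) for k in range(-20,21,2)])
E
```

```text
10.1833 [0.48517221 0.01962181 0.2203371 ] [ 7.70430277e-01  6.37524248e-01  1.27403289e-04 -7.35584832e-05] [-1.3028112   0.34807102  0.04867241] 0.20069090925328303
socket r 0.04 [(57, 118), (58, 119), (59, 119), (60, 118), (61, 104), (62, 78), (63, 73), (64, 72), (65, 98), (66, 163), (67, 254), (68, 254), (69, 253), (70, 252), (71, 252), (72, 253), (73, 252), (74, 253), (75, 253), (76, 252), (77, 252), (78, 252), (79, 252), (80, 252), (81, 252), (82, 252), (83, 252), (84, 252), (85, 253), (86, 254), (87, 254), (88, 244), (89, 82), (90, 67), (91, 76), (92, 74), (93, 76), (94, 125), (95, 137), (96, 133), (97, 132)]
socket r 0.043 [(57, 117), (58, 117), (59, 118), (60, 121), (61, 122), (62, 125), (63, 119), (64, 112), (65, 116), (66, 148), (67, 205), (68, 255), (69, 254), (70, 253), (71, 253), (72, 252), (73, 252), (74, 252), (75, 252), (76, 253), (77, 253), (78, 253), (79, 252), (80, 252), (81, 252), (82, 253), (83, 252), (84, 252), (85, 253), (86, 255), (87, 247), (88, 141), (89, 71), (90, 80), (91, 94), (92, 136), (93, 139), (94, 134), (95, 134), (96, 134), (97, 134)]
socket r 0.05 [(57, 244), (58, 244), (59, 243), (60, 243), (61, 243), (62, 243), (63, 243), (64, 243), (65, 243), (66, 243), (67, 237), (68, 240), (69, 250), (70, 253), (71, 253), (72, 252), (73, 253), (74, 252), (75, 252), (76, 252), (77, 253), (78, 252), (79, 253), (80, 253), (81, 252), (82, 252), (83, 253), (84, 254), (85, 255), (86, 177), (87, 150), (88, 149), (89, 145), (90, 158), (91, 225), (92, 193), (93, 221), (94, 216), (95, 203), (96, 208), (97, 202)]
notch r44.5 z46 [(-20, 117), (-18, 125), (-16, 127), (-14, 122), (-12, 122), (-10, 119), (-8, 101), (-6, 148), (-4, 173), (-2, 178), (0, 160), (2, 114), (4, 168), (6, 179), (8, 106), (10, 106), (12, 105), (14, 102), (16, 98), (18, 101), (20, 98)]
```

The socket is centred at 77.2° (target 77.4°) and the notch spans about ±7° around the pin, so it's aligned. Now I'll press on the gear with the fingers either side of the shaft.

>>> {"fn": "play_rows", "kwargs": {
  "series": [0.5,1.9,0,0,0.5,1.9,-4,0,0.5,1.9,-8,0,0.5,1.9,-12,0,0.5,1.9,-13.5,0]
}}

```text
time_s: 10.6
eef_pos: [0.4874, 0.0399, 0.0807]
tcp_rot: [0.769, 0.639, -0.002, -0.002]
force: [-1.1, 0.1, 0.1]
grip_width: 0.2
gripper_force: 0.0
```

>>> {"fn": "play_rows", "kwargs": {
  "series": [0,0,-0.3,0,0,0,-0.6,0,0,0,-0.9,0,0,0,-1.2,0,0,0,-1.5,0]
}}

```text
time_s: 11.02
eef_pos: [0.4914, 0.0392, 0.0713]
tcp_rot: [0.77, 0.638, 0.001, 0.001]
force: [0.5, -0.8, -0.2]
grip_width: 0.205
gripper_force: 0.0
```

>>> {"fn": "play_rows", "kwargs": {
  "series": [0,0,-0.15,0,0,0,-0.3,0,0,0,-0.45,0,0,0,-0.6,0,0,0,-0.6,0]
}}

```text
time_s: 11.43
eef_pos: [0.4909, 0.0391, 0.0645]
tcp_rot: [0.77, 0.638, 0.001, 0.0]
force: [1.0, 1.3, 2.2]
grip_width: 0.197
gripper_force: 1.2
```

>>> {"fn": "play_rows", "kwargs": {
  "series": [0,0,-0.1,0,0,0,-0.2,0,0,0,-0.3,0,0,0,-0.3,0]
}}

```text
time_s: 11.77
eef_pos: [0.4907, 0.039, 0.0612]
tcp_rot: [0.77, 0.638, 0.0, 0.0]
force: [3.0, 0.1, 3.9]
grip_width: 0.198
gripper_force: 1.6
```

>>> {"fn": "play_rows", "kwargs": {
  "series": [0,0,-0.1,0,0,0,-0.2,0,0,0,-0.3,0,0,0,-0.3,0]
}}

```text
time_s: 12.1
eef_pos: [0.4908, 0.039, 0.06]
tcp_rot: [0.77, 0.638, 0.0, 0.0]
force: [-4.0, 0.1, 30.1]
grip_width: 0.202
gripper_force: 14.8
```

It hit a firm stop at z = 0.060 with 30 N, which matches the gear's home height. I'll retreat straight up and verify.

>>> {"fn": "play_rows", "kwargs": {
  "series": [0,0,0.3,0,0,0,2,0,0,0,6,0,0,0,10,0,0,0,14,0]
}}

```text
time_s: 12.52
eef_pos: [0.4883, 0.0387, 0.1988]
tcp_rot: [0.77, 0.638, -0.002, -0.001]
force: [1.1, 0.3, 0.3]
grip_width: 0.2
gripper_force: 0.0
```

>>> {"fn": "play_rows", "kwargs": {
  "series": [-0.5,-1.9,2,0,-0.5,-1.9,2,0,-0.5,-1.9,2,0]
}}

```text
time_s: 12.77
eef_pos: [0.4849, 0.0195, 0.2187]
tcp_rot: [0.77, 0.638, 0.0, 0.0]
force: [-0.7, -0.0, 0.4]
grip_width: 0.201
gripper_force: 0.0
```

```bash
python3 - <<'E'
from h import *
c=cam('wrist'); s=arm.observe(); print(s['time_s'],s['eef_pos'],s['force'])
a=np.array([.49,.0382]); g=cv2.cvtColor(c['frame'],cv2.COLOR_BGR2GRAY)
def run(r,z):
    th=np.arange(50,105,.5); v=[]
    for t in np.radians(th): v.append(cv2.getRectSubPix(g,(1,1),tuple(map(float,proj(c,[*(a+r*np.array([np.cos(t),np.sin(t)])),z]))))[0,0])
    k=th[np.array(v)>200]; return k.min(),k.max(),(k.min()+k.max())/2, 2*r*1000*np.sin(np.radians(k.max()-k.min())/2)
for z in(.051,.061): print(z,[np.round(run(r,z),2) for r in(.040,.043)])
# socket inner/outer ends along its axis
t=np.radians(77.3)
for z in(.051,.061):
    v=[(r,int(cv2.getRectSubPix(g,(1,1),tuple(map(float,proj(c,[*(a+r/1000*np.array([np.cos(t),np.sin(t)])),z]))))[0,0])) for r in range(28,68)]
    k=[r for r,x in v if x>200]; print('radial',z,k[0],k[-1])
E
```

```text
12.8167 [0.48427167 0.01984814 0.21744757] [-1.15577645 -0.15717362 -0.28972795]
0.051 [array([66.5 , 87.5 , 77.  , 14.58]), array([67.5 , 87.  , 77.25, 14.56])]
0.061 [array([67.  , 87.5 , 77.25, 14.24]), array([68.  , 86.5 , 77.25, 13.82])]
radial 0.051 35 59
radial 0.061 36 59
```

Everything is consistent with home, but the finger setback at that opening is uncertain by a couple of mm. I'll check the height by pressing the socket top with shut fingers; it should stop at z = 0.051.

>>> {"fn": "play_rows", "kwargs": {
  "series": [0.8,3.2,0,0,1.5,6.4,0,0,1.5,6.4,-4,0,1.5,6.4,-8,0,1.5,6.4,-12,0],
  "jaw": 0
}}

```text
time_s: 13.23
eef_pos: [0.4989, 0.0849, 0.0954]
tcp_rot: [0.769, 0.639, -0.001, -0.001]
force: [0.6, 0.6, -0.7]
grip_width: -0.0
gripper_force: 0.0
```

>>> {"fn": "play_rows", "kwargs": {
  "series": [0,0,-2.5,0,0,0,-3.5,0,0,0,-3.8,0,0,0,-4.0,0,0,0,-4.0,0]
}}

```text
time_s: 13.65
eef_pos: [0.5008, 0.0842, 0.0587]
tcp_rot: [0.77, 0.638, 0.0, 0.0]
force: [0.5, -0.6, 0.3]
grip_width: 0.004
gripper_force: 0.0
```

>>> {"fn": "play_rows", "kwargs": {
  "series": [0,0,-0.15,0,0,0,-0.3,0,0,0,-0.45,0,0,0,-0.6,0,0,0,-0.6,0]
}}

```text
time_s: 14.07
eef_pos: [0.5004, 0.084, 0.0525]
tcp_rot: [0.77, 0.638, 0.0, 0.0]
force: [0.3, 0.1, -0.0]
grip_width: -0.001
gripper_force: 0.0
```

>>> {"fn": "play_rows", "kwargs": {
  "series": [0,0,-0.07,0,0,0,-0.14,0,0,0,-0.2,0,0,0,-0.2,0]
}}

```text
time_s: 14.4
eef_pos: [0.5007, 0.0841, 0.0506]
tcp_rot: [0.77, 0.638, 0.0, 0.0]
force: [-1.0, 0.6, 7.4]
grip_width: -0.001
gripper_force: 3.3
```

Contact came at about z = 0.051, so the clutch is fully home. I'll lift clear and hand in.

>>> {"fn": "play_rows", "kwargs": {
  "series": [0,0,0.5,0,0,0,4,0,0,0,8,0,0,0,12,0,0,0,12,0]
}}

```text
time_s: 14.82
eef_pos: [0.5043, 0.0847, 0.1774]
tcp_rot: [0.77, 0.638, 0.004, 0.003]
force: [0.9, 0.5, -0.2]
grip_width: -0.001
gripper_force: 0.0
```

```bash
python3 -c "
from h import *
s=arm.observe(); print(s['time_s'],s['eef_pos'],s['force']); print(workorder.sign_off())"
```

```text
14.8167 [0.50425921 0.08466025 0.17740967] [ 0.85498707  0.47065549 -0.1525401 ]
the job is handed in; nothing more can be done
None
```

The clutch is turned with its notch over the pin and pressed home (socket top at about 51 mm, the home height); the job was handed in at 14.8 s with the arm clear, and sign-off returned no verdict.

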